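# Restock the packing-counter organiser

## Robot

A 6-joint arm with a two-finger parallel gripper is mounted at the origin on a cart in front of the work surface, level with it; the furniture and walls round the work are solid. World frame = base frame: x ahead of the robot, y to its left, z up, the work surface at z = 0. Lengths are in m, angles in rad, forces in N, time in s.
With the tool pointing down it reaches from about 0.35 to 0.775 m from the base axis. Payload 7.3 kg.
Tool frame: the origin (TCP) lies midway between the tips of the shut fingers; the grasp point (between the pads) lies 19 mm behind it; z points along the fingers, y is the line along which they close (so a half turn about z gives the same grasp; the last joint's range is limited). The gripper opens to 92 mm and grips with 3 to 60 N. Pads are 19 mm wide; open, the fingers measure 130 mm over their backs; the gripper's body (75 mm by 190 mm) begins 47 mm behind the grasp point.
Start: joints at [1.021, 0.342, 1.524, -0, 1.275, -0.146], TCP at [0.206, 0.483, 0.227] pointing down, gripper open.
Joint ranges: [-2.53, 2.53], [-0.77, 2.02], [0.04, 2.7], [-1, 4.14], [0.28, 2.66], [-3.11, 3.11]. Speed limits (rad/s): [2.57, 2.57, 3.14, 3.14, 3.14, 3.14].

## Interface

Orientations are given as a rotation vector (axis times angle).
In Python, from bench import observe, capture, order gives the robot as it stands. The module is installed in compiled form; this text tells all that it offers.
- The arm moves only by the tool play_rows, never from a script. Its argument "increments" is a list of rows, each a list of 3 entries, a list of its own where there are three numbers: the shift along the tool's x, y, z in mm, then the turn, a rotation vector about the tool's x, y, z in degrees, then the closure, from 0 (fully open) to 1 (shut). In form: [[[tx, ty, tz], [rx, ry, rz], gripper], ...]. A call has 1 to 8 rows; each row shifts and turns the commanded pose from where the row before left it, along the tool's axes as they then stand; what a row does not reach is not made up. A row lasts 1/12 s, in which the tool goes at most 41.7 mm and 7.16 degrees, less where a joint would pass 70% of its speed; a pose out of reach is approached as far as the arm can. A call with a gripper value outside its range is refused whole. The fingers move at their own pace and stop on an object; the grip force is fixed at half the most. Time passes only in rows, so rows that do not move let the fingers close. It gives the time, the measured TCP pose, the force, the opening and the grip force at its end, in the units of the state.
- observe(): the state, without advancing time (a new reading comes with each control period).
- capture(name): name is "side" or "top" or "wrist"; returns a dict with "img" (480x640x3 uint8, red, green, blue), "K" (3x3 intrinsics, pixels), "T" (4x4, takes a point from camera to world coordinates); the wrist camera has in their place "T_tool_cam" (4x4, takes a point from camera to tool coordinates, whose origin is the TCP and whose axes are the flange's). Camera axes: x right, y up, looking along -z (the intrinsics and any distortion apply to the point x, -y, -z); pixel columns grow to the right and rows downward; lengths in m; the calibration is good to about 2 mm. A picture is of the moment at which its call begins: read the wrist's pose just before it. There is no depth.
- order.close_job(): hands the job in; it is judged then, once.
The state is a dict: "clock": time; "qpos": joint angles; "dq": joint speeds; "effort": joint torques, N m; "ee_pos": TCP position; "tcp_rot": TCP orientation; "wrist_force": force on the tool from outside, world axes, zero at the start; "torque": the same for the moment, N m; "width": opening from 0.0 (shut) to 1.0 (fully open); "grasp_force": force on a finger pad.
Only numpy, scipy, OpenCV 4.12 (cv2) and the standard library are available. Lean on these libraries where they do the work, as an engineer would, in place of code of your own. Each camera call takes 0.05 s, during which the arm holds its last target. There are 200 camera calls.

## Task

Get the packing counter's organiser ready for use. Take the empty cardboard core off its tape hub and lay it flat in the low carton before putting the full narrow tape roll flat on the hub; the rubber stamp goes upright in its well and the thick felt marker lies in its cradle. Leave the wide parcel tape, the ballpoint pen, the drink can and the spice jar where they are.

Things in the scene. Friction and masses are not known exactly. Their poses are not given: they have to be found in the camera images.
- organiser: Grey plastic counter organiser, fixed; plate 136 (its x) by 250 mm (its y), top 8 mm above the table. Origin: centre of underside. Tape hub at y +68 mm: three black lugs 9 mm thick, 26 mm tall over the plate, 23.5 mm from hub centre at -90, 30, 150 degrees (x towards y); fingers fit between them at 90, 210, 330. Stamp well (low walls) at y -37. Marker cradle (two forks, along x) at y -94. All at x 0.
- carton: Low open cardboard carton for card waste, fixed, 170 mm (its x) by 150 mm (its y), 38 mm high, walls and floor 4 mm. Origin: centre of its underside, z up.
- spent_core: Empty used-up tape core: bare brown cardboard ring, outside 92 mm, hole 76 mm, 18 mm high; at the start it lies flat on the organiser's hub, round the three lugs. Origin: centre of its underside, z up.
- tape_roll: Full roll of narrow beige tape, lying flat in the front row (not the rolls stacked at the back on the red mat): outside 104 mm, hole 70 to 76 mm, 18 mm high. Origin: centre of its underside, z up. Pinch it across the ring wall. Seat: flat on the organiser's plate, its hole over all three lugs of the hub (about 8 mm play each way).
- stamp: Wooden rubber stamp standing upright: base 26 mm (its x) by 46 mm (its y), 12 mm high, with a round turned handle about 24 mm thick at most, up to 70 mm high. Origin: centre of its underside, z up the handle. Seat: the organiser's well, inside 62 mm (organiser x) by 42 mm (organiser y), walls 12 mm high over the plate, so the stamp's y lies along the organiser's x.
- marker: Thick felt marker, black cap, white barrel, lying flat in the front row, 130 mm long (along its x), 17 mm thick, 18 mm high. Origin: middle of its length, at its underside. Seat: on the plate in both forks of the organiser's cradle, along the organiser's x, either way round; forks 16 mm long at x -48 and +48 mm, 32 mm wide inside, prongs 12 mm high over the plate, open between.
- wide_tape: Look-alike: wide parcel tape roll lying flat, outside 100 mm, 48 mm high (clearly taller than the narrow roll). Does not belong in the organiser. Origin: centre of its underside.
- ballpoint: Look-alike: slim ballpoint pen lying flat, 145 mm long (along its x), 9 mm thick, with steel tip and clip. Does not belong in the organiser. Origin: middle of its length, at its underside.
- can: Bystander: drink can standing upright, 53 mm across, 134 mm high. Origin: centre of its underside.
- spice: Bystander: spice jar standing upright, 44 mm across, 96 mm high. Origin: centre of its underside.
Mind the look-alikes: they are no part of the job. What is shaped like the tape_roll but turquoise is not meant. Of the things that look like the stamp, the smaller one is meant.

How it is judged:
By the outcome, as a careful person would: the job done as asked, in the order asked, and still so for the second after the job is handed in, with the robot touching nothing.
It also fails if it takes over 99 s, if anything falls off the work surface, if the arm or the gripper's body presses on something with over 40 N, if the wrist force passes 120 N, or if a joint passes its speed limit or range.

## Working session

There is one attempt and no reset: what is moved stays moved. The work goes in short steps, Python scripts to look and compute and a tool call to move; the robot and the scene stay as the last step left them, time stands still between calls to the robot, and variables do not carry over. Pictures are saved under pics/ and viewed, at most 15 in all, crops included, and the job is handed in when it is done.

Besides the shell and the picture viewer there is one more tool, called after ">>>" in YAML: its name, and indented under it one key for each argument. play_rows: Moves the arm, as the interface text tells. Its arguments: {"type":"object","properties":{"increments":{"type":"array","items":{"type":"array"}}},"required":["increments"]}

```bash
mkdir -p pics; ls
python3 - <<'E'
from bench import observe,capture
import cv2,numpy as np
s=observe();print({k:np.round(v,3).tolist() for k,v in s.items()})
for n in("top","side"):
    c=capture(n);cv2.imwrite(f"pics/{n}0.png",c["img"][:,:,::-1]);print(n,c["K"].tolist(),np.round(c["T"],4).tolist(),[k for k in c])
    np.savez(f"pics/{n}0.npz",**{k:c[k] for k in("img","K","T")})
E
```

```text
pics
{'clock': 0.0, 'qpos': [1.021, 0.343, 1.525, 0.0, 1.275, -0.146], 'dq': [0.0, -0.0, -0.001, -0.0, 0.0, 0.001], 'effort': [-0.002, -43.125, -24.422, 0.072, 0.056, -0.0], 'ee_pos': [0.206, 0.482, 0.226], 'tcp_rot': [-0.63, -3.077, 0.002], 'wrist_force': [-0.908, -0.255, -0.96], 'torque': [-0.01, -0.028, 0.06], 'grasp_force': 0.0, 'width': 1.001}
top [[538.0066473531083, 0.0, 314.48067448197554], [0.0, 538.0066473531083, 239.45661380760097], [0.0, 0.0, 1.0]] [[-0.016, 0.9982, -0.0573, 0.4938], [-0.9999, -0.0159, 0.0022, -0.0285], [0.0013, 0.0573, 0.9984, 1.5625], [0.0, 0.0, 0.0, 1.0]] ['img', 'K', 'T']
side [[447.91438930913034, 0.0, 312.75305637539765], [0.0, 447.91438930913034, 240.32389215307208], [0.0, 0.0, 1.0]] [[-0.9952, 0.0472, -0.0855, 0.4784], [-0.0969, -0.5826, 0.807, 0.8611], [-0.0117, 0.8114, 0.5844, 0.685], [0.0, 0.0, 0.0, 1.0]] ['img', 'K', 'T']
```

View pics/top0.png

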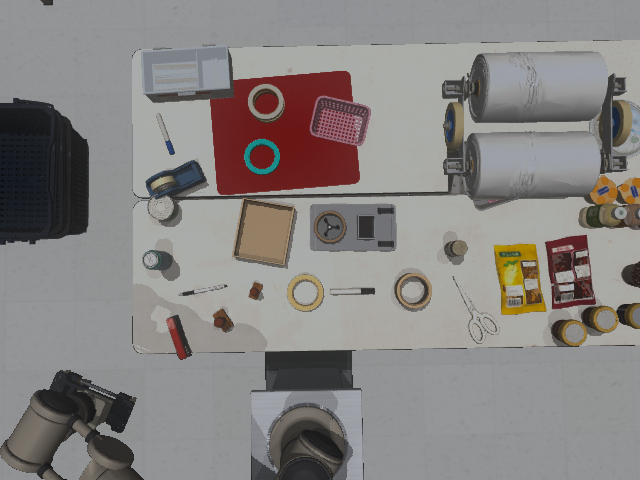

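View pics/side0.png

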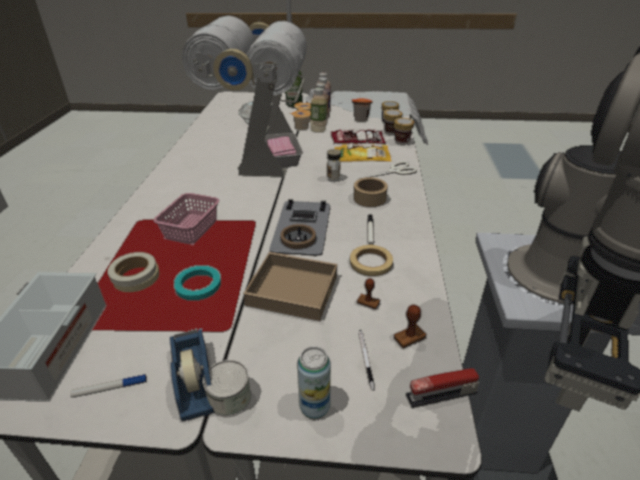

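The top view shows the organiser at px (353,228) with the core on its hub at (330,227), and the carton at (264,233). The roll is at (305,292), the small stamp at (256,291), the big stamp at (222,320) and the marker at (352,291). The pen is at (203,290), the wide tape at (412,290), the can at (157,260) and the spice jar at (456,248). The side view agrees: the small stamp is at (369,293), the roll at (371,260) and the marker at (370,228).

```bash
cat > h.py <<'E'
import numpy as np,cv2
from bench import observe,capture
from scipy.spatial.transform import Rotation as R
def grab(n):
    s=observe();c=capture(n)
    if n=="wrist":
        T=np.eye(4);T[:3,:3]=R.from_rotvec(s["tcp_rot"]).as_matrix();T[:3,3]=s["ee_pos"];c["T"]=T@c["T_tool_cam"]
    return c
def ray(c,uv,z):
    uv=np.atleast_2d(np.asarray(uv,float));K=c["K"]
    d=np.c_[(uv[:,0]-K[0,2])/K[0,0],-(uv[:,1]-K[1,2])/K[1,1],-np.ones(len(uv))]@c["T"][:3,:3].T
    o=c["T"][:3,3];t=(z-o[2])/d[:,2];return o+d*t[:,None]
def proj(c,P):
    p=(np.atleast_2d(P)-c["T"][:3,3])@c["T"][:3,:3];K=c["K"]
    return np.c_[K[0,0]*p[:,0]/-p[:,2]+K[0,2],K[1,1]*p[:,1]/p[:,2]+K[1,2]]
def load(n):return dict(np.load(f"pics/{n}.npz"))
def save(c,name):cv2.imwrite(f"pics/{name}.png",c["img"][:,:,::-1])
def hsv(c):return cv2.cvtColor(c["img"],cv2.COLOR_RGB2HSV)
E
python3 - <<'E'
from h import *
c=load("top0");H=hsv(c)
P={"org":(353,228,.008),"hub":(330,227,.026),"carton":(264,233,.038),"roll":(305,292,.018),"stamp":(256,291,.012),"big":(222,320,.012),"marker":(352,291,.018),"wide":(412,290,.048),"can":(157,260,.134),"spice":(456,248,.096),"pen":(203,290,.009)}
for k,(u,v,z) in P.items():print(k,ray(c,(u,v),z)[0].round(3),H[v,u])
def cont(box,lo,hi,z,k):
    x0,y0,x1,y1=box;m=np.zeros(H.shape[:2],np.uint8);m[y0:y1,x0:x1]=cv2.inRange(H,lo,hi)[y0:y1,x0:x1]
    m=cv2.morphologyEx(m,cv2.MORPH_CLOSE,np.ones((3,3)))
    q=max(cv2.findContours(m,cv2.RETR_EXTERNAL,cv2.CHAIN_APPROX_NONE)[0],key=cv2.contourArea)
    w=(ray(c,q[:,0],z)[:,:2]*1000).astype(np.float32);(a,s,t)=cv2.minAreaRect(w);print(k,"rect",np.round(a,1),np.round(s,1),round(t,1),"circ",cv2.minEnclosingCircle(w))
cont((280,268,328,316),(15,60,120),(35,255,255),.018,"roll")
cont((225,190,300,272),(8,60,60),(22,255,255),.038,"carton")
cont((245,275,268,305),(0,100,30),(18,255,255),.006,"stamp")
cont((305,195,402,258),(0,0,70),(179,60,160),.008,"org")
im=c["img"][180:330,200:430,::-1];cv2.imwrite("pics/crop.png",cv2.resize(im,None,fx=3.4,fy=3.4,interpolation=cv2.INTER_CUBIC))
E
```

```text
org [ 0.614 -0.144  0.008] [120   6 118]
hub [ 0.617 -0.077  0.026] [120   2 134]
carton [0.602 0.111 0.038] [ 16  82 149]
roll [ 0.432 -0.003  0.018] [ 53   6 172]
stamp [0.437 0.138 0.012] [  7 121  82]
big [0.356 0.236 0.012] [  6 104  71]
marker [ 0.433 -0.137  0.018] [113  11 178]
wide [ 0.434 -0.303  0.048] [ 30   9 170]
can [0.528 0.387 0.134] [ 15   4 142]
spice [ 0.548 -0.418  0.096] [ 21  59 116]
pen [0.442 0.291 0.009] [111  10 176]
roll rect [431.1  -1.1] [100.1  99.7] 89.1 circ ((431.4897155761719, -2.0284783840179443), 51.71030044555664)
carton rect [607.7 113.5] [151.8 169.9] 79.2 circ ((607.9947509765625, 114.061767578125), 111.57508087158203)
stamp rect [439.3 142. ] [26.4 44.5] 65.3 circ ((437.6381530761719, 140.61087036132812), 23.585025787353516)
org rect [ 617.6 -142.8] [252.3 139.5] 89.1 circ ((617.5889282226562, -143.05897521972656), 137.7092742919922)
```

View pics/crop.png

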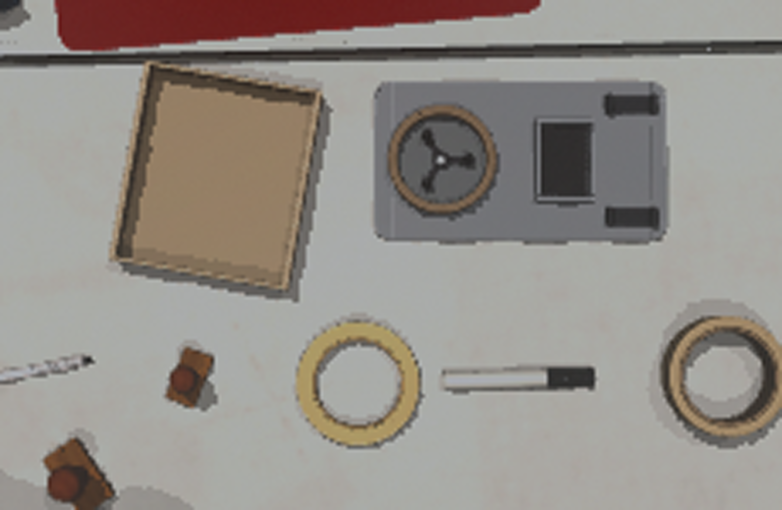

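The crop confirms the layout. One lug points along image-right, so the organiser's +y is world +y and its yaw is about 0. The measured sizes match those given. Next I plan a hover over the hub.

```bash
cat >> h.py <<'E'
def plan(x,y,z,yaw):
    """mm, deg (yaw of tool y axis in world, half turns free): turn in tool axes first, then shift in the turned axes"""
    s=observe();M=R.from_rotvec(s["tcp_rot"]).as_matrix();best=None
    for k in(-180,0,180):
        a=np.radians(yaw+k);ty=np.array([np.cos(a),np.sin(a),0]);tz=np.array([0,0,-1.]);T=np.c_[np.cross(ty,tz),ty,tz]
        r=R.from_matrix(M.T@T).as_rotvec(degrees=True)
        if best is None or np.linalg.norm(r)<np.linalg.norm(best[0]):best=(r,T)
    r,T=best;d=np.array([x,y,z])-s["ee_pos"]*1000
    print("turn",r.round(2),"shift",(T.T@d).round(1),"| now",(s["ee_pos"]*1000).round(1),"yaw",np.degrees(np.arctan2(M[1,1],M[0,1])).round(2),"w",round(float(s["width"])*92,1),"t",round(s["clock"],2),"q",np.round(s["qpos"],2))
E
python3 - <<'E'
from h import *
c=capture("wrist");print(c["T_tool_cam"].round(4).tolist(),c["K"].round(1).tolist())
plan(600,-60,260,90)
E
```

```text
[[-0.0008, 0.9541, 0.2995, 0.0824], [1.0, 0.0009, -0.0001, 0.0005], [-0.0003, 0.2995, -0.9541, -0.158], [0.0, 0.0, 0.0, 1.0]] [[403.2, 0.0, 320.0], [0.0, 403.2, 243.1], [0.0, 0.0, 1.0]]
turn [-6.000e-02 -2.000e-02 -2.314e+01] shift [-393.9 -542.5  -33.8] | now [206.1 482.5 226.2] yaw 66.86 w 92.2 t 0.15 q [ 1.02  0.34  1.52 -0.    1.28 -0.15]
```

>>> play_rows:
  increments:
    - [[0, 0, 0], [0, 0, -5.8], 0]
    - [[0, 0, 0], [0, 0, -5.8], 0]
    - [[0, 0, 0], [0, 0, -5.8], 0]
    - [[0, 0, 0], [0, 0, -5.7], 0]
    - [[-22, -34, -2], [0, 0, 0], 0]
    - [[-22, -34, -2], [0, 0, 0], 0]
    - [[-22, -34, -2], [0, 0, 0], 0]
    - [[-22, -34, -2], [0, 0, 0], 0]

```text
clock: 0.82
ee_pos: [0.2944, 0.3452, 0.2345]
tcp_rot: [0.001, -3.141, 0.001]
wrist_force: [1.0, -0.5, 0.6]
width: 1.001
grasp_force: 0.0
```

>>> play_rows:
  increments:
    - [[-22, -34, -2], [0, 0, 0], 0]
    - [[-22, -34, -2], [0, 0, 0], 0]
    - [[-22, -34, -2], [0, 0, 0], 0]
    - [[-22, -34, -2], [0, 0, 0], 0]
    - [[-22, -34, -2], [0, 0, 0], 0]
    - [[-22, -34, -2], [0, 0, 0], 0]
    - [[-22, -34, -2], [0, 0, 0], 0]
    - [[-22, -34, -2], [0, 0, 0], 0.6]

```text
clock: 1.48
ee_pos: [0.4706, 0.0727, 0.2508]
tcp_rot: [-0.001, -3.142, -0.0]
wrist_force: [0.2, 0.2, 0.3]
width: 0.961
grasp_force: 0.0
```

>>> play_rows:
  increments:
    - [[-22, -34, -2], [0, 0, 0], 0.7]
    - [[-22, -34, -2], [0, 0, 0], 0.76]
    - [[-22, -34, -2], [0, 0, 0], 0.77]
    - [[0, 0, 0], [0, 0, 0], 0.77]
    - [[0, 0, 0], [0, 0, 0], 0.77]
    - [[0, 0, 0], [0, 0, 0], 0.77]

```text
clock: 1.98
ee_pos: [0.5354, -0.0272, 0.2561]
tcp_rot: [-0.002, -3.14, -0.001]
wrist_force: [-0.7, 0.3, -0.4]
width: 0.545
grasp_force: 0.0
```

Run:
```python
from h import *
plan(540,-30,260,90)
c=grab("wrist");save(c,"w1");np.savez("pics/w1.npz",img=c["img"],K=c["K"],T=c["T"])
```

```text
turn [ 0.04 -0.09 -0.07] shift [-4.6 -2.8 -3.9] | now [535.4 -27.2 256.1] yaw 89.93 w 50.1 t 1.98 q [-0.19  0.34  1.44  0.    1.36 -1.76]
```

View pics/w1.png

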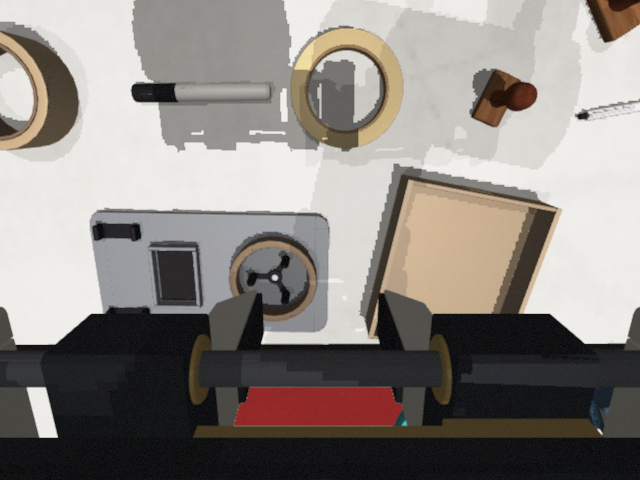

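The wrist view shows the marker at (200,92), roll at (347,88), small stamp at (505,97), hub centre at (275,277), well at (175,275) and the carton at lower right. The lugs leave a gap on the image-right side (world +y). Next I measure these by fitting shapes.

Run:
```python
from h import *
c=load("w1");H=hsv(c)
def cont(box,lo,hi,z,k):
    x0,y0,x1,y1=box;m=np.zeros(H.shape[:2],np.uint8);m[y0:y1,x0:x1]=cv2.inRange(H,lo,hi)[y0:y1,x0:x1]
    m=cv2.morphologyEx(m,cv2.MORPH_OPEN,np.ones((3,3)));m=cv2.morphologyEx(m,cv2.MORPH_CLOSE,np.ones((5,5)))
    q=max(cv2.findContours(m,cv2.RETR_EXTERNAL,cv2.CHAIN_APPROX_NONE)[0],key=cv2.contourArea)
    w=(ray(c,q[:,0],z)[:,:2]*1000).astype(np.float32);a,s,t=cv2.minAreaRect(w);e=cv2.fitEllipse(w)
    print(k,"rect",np.round(a,1),np.round(s,1),round(t,1),"ell",np.round(e[0],1),np.round(e[1],1))
for p in((300,90),(347,140),(240,277),(310,277),(220,230),(200,92),(150,92),(490,105)):print(p,H[p[1],p[0]])
cont((285,20,410,155),(12,50,120),(35,255,255),.018,"roll")
cont((222,225,322,325),(5,60,60),(22,255,255),.026,"core")
cont((130,80,275,105),(0,0,0),(179,255,120),.009,"cap")
cont((470,65,540,128),(0,90,30),(14,255,255),.012,"stamp")
cont((85,205,335,340),(100,8,100),(135,60,200),.008,"org")
cont((147,238,203,308),(0,0,0),(179,80,75),.008,"well")
# plate near edge
m=cv2.Canny(c["img"][:,:,1],60,120)
```

```text
(300, 90) [ 19  88 131]
(347, 140) [21 87 94]
(240, 277) [90  8 93]
(310, 277) [ 15  83 132]
(220, 230) [114   8 165]
(200, 92) [ 17  14 168]
(150, 92) [135  35  29]
(490, 105) [ 13 152 114]
roll rect [427.7  -1.3] [103.1  98.9] 82.6 ell [429.5  -1.7] [95.  95.8]
core rect [614.5 -73.9] [90.8 85. ] 47.1 ell [616.3 -75.5] [84.4 85.2]
cap rect [ 431.7 -137.6] [131.5  19.5] 89.9 ell [ 431.4 -141.2] [ 19.1 151.2]
stamp rect [441.  148.9] [48.3 46.3] 67.5 ell [436.4 146.8] [41.8 56.1]
org rect [ 604.8 -194.6] [144.3 115.1] 88.1 ell [ 608.  -206.1] [107.7 152.4]
well rect [ 615.6 -181.7] [47.8 71.2] 88.8 ell [ 615.9 -183.3] [49.1 83.3]
```

>>> play_rows:
  increments:
    - [[-27, -2, 10], [0, 0, 0], 0.77]
    - [[-27, -2, 20], [0, 0, 0], 0.77]
    - [[-26.6, -1.8, 30], [0, 0, 0], 0.77]
    - [[0, 0, 30], [0, 0, 0], 0.77]
    - [[0, 0, 30], [0, 0, 0], 0.77]
    - [[0, 0, 30], [0, 0, 0], 0.77]
    - [[0, 0, 30], [0, 0, 0], 0.77]
    - [[0, 0, 16], [0, 0, 0], 0.77]

```text
clock: 2.7
ee_pos: [0.6141, -0.031, 0.0574]
tcp_rot: [0.003, -3.137, -0.002]
wrist_force: [-0.3, 0.6, 0.2]
width: 0.226
grasp_force: 0.0
```

Run:
```python
from h import *
plan(616,-33,12,90)
c=grab("wrist");save(c,"w2");np.savez("pics/w2.npz",img=c["img"],K=c["K"],T=c["T"])
```

```text
turn [ 0.06 -0.29  0.1 ] shift [-1.9 -2.  45.4] | now [614.1 -31.   57.4] yaw 90.1 w 20.8 t 2.7 q [-0.18  0.67  1.46  0.    1.01 -1.75]
```

View pics/w2.png

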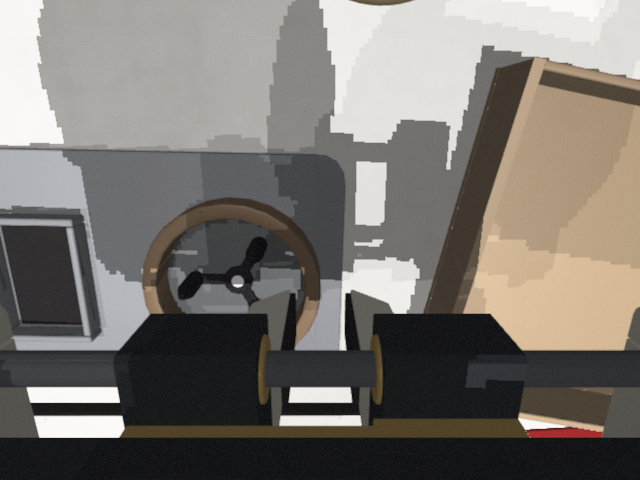

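The wrist view shows the core ring with its post at (237,281). The finger tips at (293,292) and (350,292) straddle the ring's right wall. I check the ring centre with a circle fit.

```bash
cat >> h.py <<'E'
def circ(c,box,lo,hi,z,outer=True,keep=lambda u,v:v>-1):
    """circle through the outer edge of a colour mask, cast on plane z; mm"""
    H=hsv(c);x0,y0,x1,y1=box;m=np.zeros(H.shape[:2],np.uint8);m[y0:y1,x0:x1]=cv2.inRange(H,lo,hi)[y0:y1,x0:x1]
    m=cv2.morphologyEx(m,cv2.MORPH_OPEN,np.ones((3,3)))
    q=max(cv2.findContours(m,cv2.RETR_EXTERNAL,cv2.CHAIN_APPROX_NONE)[0],key=cv2.contourArea)[:,0]
    q=q[[(u>x0+1)&(u<x1-2)&(v>y0+1)&(v<y1-2)&bool(keep(u,v)) for u,v in q]]
    w=ray(c,q,z)[:,:2]*1000
    from scipy.optimize import least_squares
    f=least_squares(lambda p:np.hypot(*(w-p[:2]).T)-p[2],[*w.mean(0),45],loss="soft_l1",f_scale=1.5)
    print("circ",f.x.round(1),"resid",np.median(np.abs(f.fun)).round(2),len(w));return f.x
E
python3 - <<'E'
from h import *
c=load("w2");H=hsv(c)
o=ray(c,(237,250),.026)
print(H[208,230],H[280,152])
# outermost brown pixel along rays from hub centre
for z in(.026,):
    ctr=ray(c,(237,281),.03)[0];pts=[]
    m=cv2.inRange(H,(5,60,40),(24,255,255))
    for a in np.radians(np.arange(60,331,5)):
        P=[ctr+np.array([r*np.cos(a),r*np.sin(a),0]) for r in np.arange(.025,.065,.0005)]
        for p in P:p[2]=z
        uv=proj(c,P).round().astype(int)
        rs=[i for i,(u,v) in enumerate(uv) if 0<=u<640 and 0<=v<310 and m[v,u]]
        if rs:pts.append(np.r_[np.degrees(a),P[rs[0]][:2]*1000,P[rs[-1]][:2]*1000])
    pts=np.array(pts);print(len(pts),ctr)
    from scipy.optimize import least_squares
    for k in(1,3):
        w=pts[:,k:k+2];f=least_squares(lambda p:np.hypot(*(w-p[:2]).T)-p[2],[616,-75,42],loss="soft_l1",f_scale=1);print(f.x.round(1),np.abs(f.fun).mean().round(2))
print(proj(c,[[.616,-.033,.026],[.616,-.029,.026],[.616,-.037,.026],[.614,-.031,.0574]]).round(0))
E
```

```text
[14 74 93] [15 79 84]
48 [ 0.60987181 -0.07129631  0.03      ]
[613.4 -73.4  34.9] 0.72
[613.4 -74.5  44.4] 0.99
[[314. 289.]
 [322. 289.]
 [306. 289.]
 [318. 314.]]
```

>>> play_rows:
  increments:
    - [[-1, -1.5, 15], [0, 0, 0], 0.77]
    - [[0, 0, 15], [0, 0, 0], 0.77]
    - [[0, 0, 12], [0, 0, 0], 0.77]
    - [[0, 0, 3], [0, 0, 0], 0.77]
    - [[0, 0, 0], [0, 0, 0], 0.77]

```text
clock: 3.17
ee_pos: [0.617, -0.0339, 0.0155]
tcp_rot: [0.001, -3.14, -0.001]
wrist_force: [0.2, -0.4, 1.0]
width: 0.229
grasp_force: 0.0
```

>>> play_rows:
  increments:
    - [[0, 0, 0], [0, 0, 0], 1]
    - [[0, 0, 0], [0, 0, 0], 1]
    - [[0, 0, 0], [0, 0, 0], 1]
    - [[0, 0, 0], [0, 0, 0], 1]
    - [[0, 0, 0], [0, 0, 0], 1]

```text
clock: 3.58
ee_pos: [0.6182, -0.0347, 0.0168]
tcp_rot: [0.001, 3.14, -0.0]
wrist_force: [-1.3, 1.2, 5.9]
width: 0.074
grasp_force: 30.0
```

>>> play_rows:
  increments:
    - [[0, 0, -8], [0, 0, 0], 1]
    - [[0, 0, -20], [0, 0, 0], 1]
    - [[0, 0, -30], [0, 0, 0], 1]
    - [[0, 0, -30], [0, 0, 0], 1]
    - [[2, 25, 0], [0, 0, 0], 1]
    - [[2, 30, 0], [0, 0, 0], 1]
    - [[2, 30, 0], [0, 0, 0], 1]
    - [[2, 30, 0], [0, 0, 0], 1]

```text
clock: 4.25
ee_pos: [0.6094, 0.0811, 0.1044]
tcp_rot: [0.003, 3.141, 0.0]
wrist_force: [0.8, -0.2, -0.9]
width: 0.073
grasp_force: 30.0
```

>>> play_rows:
  increments:
    - [[1, 30, 0], [0, 0, 0], 1]
    - [[1, 30, 0], [0, 0, 0], 1]
    - [[0, 0, 0], [0, 0, 0], 1]

```text
clock: 4.5
ee_pos: [0.6068, 0.1454, 0.1041]
tcp_rot: [-0.006, 3.142, 0.003]
wrist_force: [-0.3, -0.3, 0.3]
width: 0.073
grasp_force: 30.0
```

Run:
```python
from h import *
plan(608,140,16,90)
c=grab("wrist");save(c,"w3");np.savez("pics/w3.npz",img=c["img"],K=c["K"],T=c["T"])
```

```text
turn [0.11 0.   0.2 ] shift [-1.2 -5.4 88.1] | now [606.8 145.4 104.1] yaw 90.2 w 6.7 t 4.5 q [ 0.11  0.63  1.4   0.    1.11 -1.46]
```

View pics/w3.png

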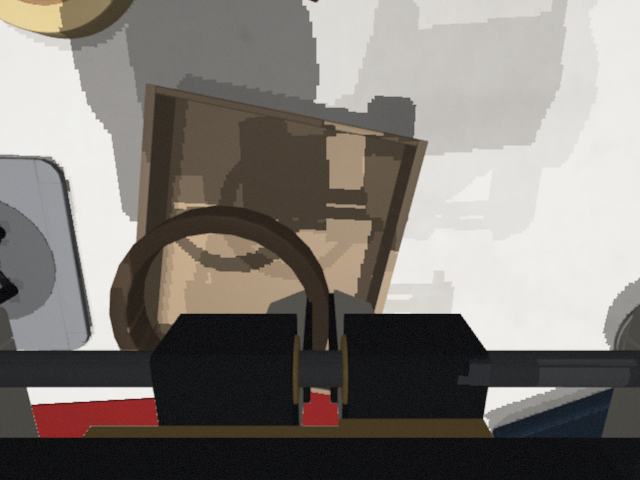

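The core hangs level in the fingers, with its left rim at (112,300). The carton's near rim corners are at (150,87) and (427,142). I check the carton centre from those.

Run:
```python
from h import *
c=load("w3")
p=ray(c,[(147,86),(427,141)],.038)[:,:2]*1000;d=p[1]-p[0];L=np.hypot(*d);u=d/L;n=np.array([u[1],-u[0]]);n=n if n[0]>0 else -n
print(p.round(1),L.round(1),"angle",np.degrees(np.arctan2(*u[::-1])).round(1),"centre",(p.mean(0)+85*n).round(1))
print("core left rim",ray(c,[(112,300)],.11))
```

```text
[[509.9  56.5]
 [537.2 204.1]] 150.1 angle 79.5 centre [607.2 114.8]
core left rim [[0.59734787 0.06035355 0.11      ]]
```

>>> play_rows:
  increments:
    - [[0, -4.5, 20], [0, 0, 0], 1]
    - [[0, 0, 25], [0, 0, 0], 1]
    - [[0, 0, 22], [0, 0, 0], 1]
    - [[0, 0, 12], [0, 0, 0], 1]
    - [[0, 0, 7], [0, 0, 0], 1]
    - [[0, 0, 3], [0, 0, 0], 1]
    - [[0, 0, 0], [0, 0, 0], 1]
    - [[0, 0, 0], [0, 0, 0], 1]

```text
clock: 5.22
ee_pos: [0.6084, 0.1356, 0.0158]
tcp_rot: [0.001, 3.14, 0.0]
wrist_force: [1.0, 0.3, -1.6]
width: 0.071
grasp_force: 30.0
```

>>> play_rows:
  increments:
    - [[0, 0, 2], [0, 0, 0], 1]
    - [[0, 0, 0], [0, 0, 0], 0.78]
    - [[0, 0, 0], [0, 0, 0], 0.78]
    - [[0, 0, 0], [0, 0, 0], 0.78]
    - [[0, 0, -3], [0, 0, 0], 0.78]
    - [[0, 0, -15], [0, 0, 0], 0.78]
    - [[0, 0, -30], [0, 0, 0], 0.78]
    - [[0, 0, -40], [0, 0, 0], 0.78]

```text
clock: 5.88
ee_pos: [0.6056, 0.1356, 0.0991]
tcp_rot: [-0.001, -3.135, 0.001]
wrist_force: [0.3, 1.2, -0.2]
width: 0.221
grasp_force: 0.0
```

Run:
```python
from h import *
plan(429.5,41.5,150,90)
```

```text
turn [-0.03 -0.36 -0.04] shift [176.1 -94.1 -50.9] | now [605.6 135.6  99.1] yaw 89.96 w 20.3 t 5.88 q [ 0.1   0.64  1.4   0.    1.11 -1.47]
```

>>> play_rows:
  increments:
    - [[10, -5, -20], [0, 0, 0], 0.74]
    - [[28, -15, 0], [0, 0, 0], 0.74]
    - [[28, -15, 0], [0, 0, 0], 0.74]
    - [[28, -15, 0], [0, 0, 0], 0.74]
    - [[28, -15, 0], [0, 0, 0], 0.74]
    - [[28, -15, 0], [0, 0, 0], 0.74]
    - [[26, -14, 0], [0, 0, 0], 0.74]
    - [[0, 0, 0], [0, 0, 0], 0.74]

```text
clock: 6.55
ee_pos: [0.4265, 0.0407, 0.1206]
tcp_rot: [-0.002, -3.137, 0.0]
wrist_force: [-0.4, 1.0, -0.6]
width: 0.258
grasp_force: 0.0
```

Run:
```python
from h import *
plan(429.5,41.5,14,90)
c=grab("wrist");t=grab("top")
cv2.imwrite("pics/m4.png",np.hstack([cv2.resize(c["img"],(440,330)),cv2.resize(t["img"][190:320,220:370],(360,330)),])[:,:,::-1])
np.savez("pics/w4.npz",img=c["img"],K=c["K"],T=c["T"])
```

```text
turn [-0.01 -0.26 -0.09] shift [ -3.    0.8 106.6] | now [426.5  40.7 120.6] yaw 89.91 w 23.8 t 6.55 q [-0.08  0.3   1.92 -0.    0.92 -1.65]
```

View pics/m4.png

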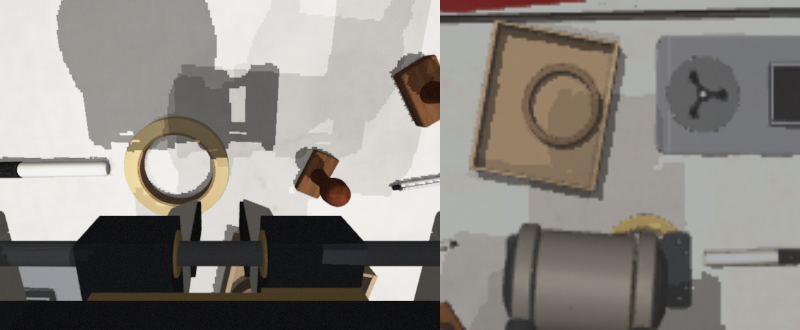

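The core lies flat in the carton and the hub is empty. In the wrist view the roll is centred near full-scale px (257,236). I refine its centre.

Run:
```python
from h import *
c=load("w4")
circ(c,(170,160,345,300),(12,50,60),(35,255,255),.018)
circ(c,(170,160,345,300),(12,50,60),(35,255,255),.018,keep=lambda u,v:v<285 and not(255<u))
print(ray(c,[(257,236)],.018))
```

```text
circ [421.    2.2  44.2] resid 6.46 640
circ [418.  -16.3  33. ] resid 5.79 294
[[ 0.42073709 -0.0007884   0.018     ]]
```

>>> play_rows:
  increments:
    - [[-3, 1.8, 20], [0, 0, 0], 0.73]
    - [[0, 0, 30], [0, 0, 0], 0.73]
    - [[0, 0, 25], [0, 0, 0], 0.73]
    - [[0, 0, 15], [0, 0, 0], 0.73]
    - [[0, 0, 12], [0, 0, 0], 0.73]
    - [[0, 0, 9], [0, 0, 0], 0.73]
    - [[0, 0, 0], [0, 0, 0], 0.73]
    - [[0, 0, 0], [0, 0, 0], 0.73]

```text
clock: 7.32
ee_pos: [0.4353, 0.0439, 0.0096]
tcp_rot: [0.0, 3.142, 0.0]
wrist_force: [-0.4, -0.9, 0.6]
width: 0.27
grasp_force: 0.0
```

>>> play_rows:
  increments:
    - [[0, 0, 0], [0, 0, 0], 1]
    - [[0, 0, 0], [0, 0, 0], 1]
    - [[0, 0, 0], [0, 0, 0], 1]
    - [[0, 0, 0], [0, 0, 0], 1]

```text
clock: 7.65
ee_pos: [0.4353, 0.0437, 0.0104]
tcp_rot: [0.001, 3.14, 0.0]
wrist_force: [-0.4, -0.0, 2.6]
width: 0.169
grasp_force: 30.0
```

>>> play_rows:
  increments:
    - [[0, 0, -8], [0, 0, 0], 1]
    - [[0, 0, -20], [0, 0, 0], 1]
    - [[0, 0, -30], [0, 0, 0], 1]
    - [[0, 0, -30], [0, 0, 0], 1]
    - [[-20, -8, 0], [0, 0, 0], 1]
    - [[-28, -11, 0], [0, 0, 0], 1]
    - [[-28, -11, 0], [0, 0, 0], 1]
    - [[-28, -11, 0], [0, 0, 0], 1]

```text
clock: 8.32
ee_pos: [0.5395, 0.0022, 0.0989]
tcp_rot: [0.001, 3.141, -0.0]
wrist_force: [0.2, 0.2, -1.0]
width: 0.166
grasp_force: 30.0
```

>>> play_rows:
  increments:
    - [[-28, -11, 0], [0, 0, 0], 1]
    - [[-28, -11, 0], [0, 0, 0], 1]
    - [[-20, -8, 0], [0, 0, 0], 1]
    - [[-6, -3, 0], [0, 0, 0], 1]
    - [[0, 0, 0], [0, 0, 0], 1]
    - [[0, 0, 0], [0, 0, 0], 1]
    - [[0, 0, 0], [0, 0, 0], 1]

```text
clock: 8.9
ee_pos: [0.6191, -0.0298, 0.0977]
tcp_rot: [-0.0, -3.14, -0.001]
wrist_force: [-0.4, 0.6, -0.6]
width: 0.17
grasp_force: 30.0
```

Run:
```python
from h import *
plan(621,-30,16,90)
c=grab("wrist");save(c,"w5");np.savez("pics/w5.npz",img=c["img"],K=c["K"],T=c["T"])
```

```text
turn [ 0.03 -0.1  -0.02] shift [-1.9 -0.2 81.7] | now [619.1 -29.8  97.7] yaw 89.98 w 15.6 t 8.9 q [-0.17  0.63  1.41  0.    1.1  -1.74]
```

View pics/w5.png

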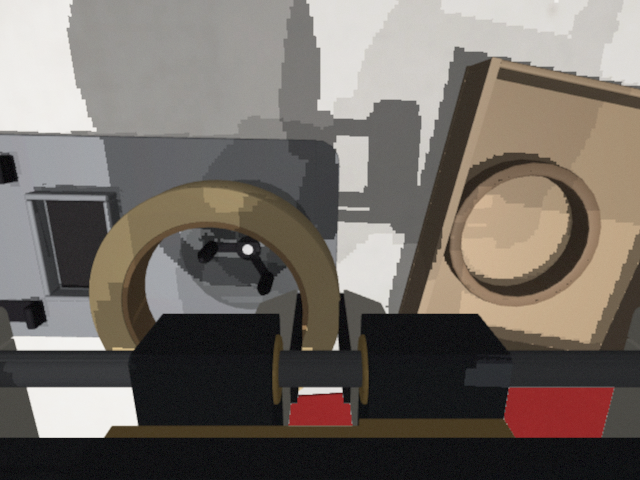

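The roll is held level, with its outer arc through (90,285), (210,181) and (338,280). The hub post is at (247,249), the plate's near edge at v≈137 and its left-side edge at u≈337.

```bash
cat >> h.py <<'E'
def arc(c,box,lo,hi,z,g,r0=50):
    """circle on plane z through the hull of a colour mask in box (edge points on the box dropped)"""
    from scipy.optimize import least_squares
    H=hsv(c);x0,y0,x1,y1=box;m=np.zeros(H.shape[:2],np.uint8);m[y0:y1,x0:x1]=cv2.inRange(H,lo,hi)[y0:y1,x0:x1]
    m=cv2.morphologyEx(m,cv2.MORPH_OPEN,np.ones((5,5)));n,l,s,_=cv2.connectedComponentsWithStats(m);m=(l==1+s[1:,4].argmax())
    q=cv2.convexHull(np.argwhere(m)[:,::-1].astype(np.int32))[:,0];q=q[(q[:,1]<y1-3)]
    w=ray(c,q,z)[:,:2]*1000;f=least_squares(lambda p:np.hypot(*(w-p[:2]).T)-p[2],[*g,r0],loss="soft_l1",f_scale=1)
    print("arc",f.x.round(1),"res",np.abs(f.fun).mean().round(2),len(w));return f.x
E
python3 - <<'E'
from h import *
c=load("w5");H=hsv(c);print(H[200,210],H[270,110],H[230,160],H[190,260])
arc(c,(80,170,350,305),(15,55,40),(35,255,255),.1053,(616,-75))
arc(c,(80,170,350,305),(15,55,40),(35,255,255),.0873,(616,-75))
print("post",ray(c,[(247,249)]*2,.034)[0].round(4),ray(c,[(247,249)],.04).round(4))
print("lugs at 34",ray(c,[(207,250),(265,285)],.034).round(4).tolist())
print("near edge",ray(c,[(60,134),(290,140)],.008).round(4).tolist(),"right edge",ray(c,[(338,180),(337,270)],.008).round(4).tolist())
E
```

```text
[ 19  86 160] [ 20  91 148] [ 20  85 129] [20 88 84]
arc [610.5 -70.8  51. ] res 0.72 43
arc [619.2 -75.8  57.1] res 0.8 43
post [ 0.6101 -0.0711  0.034 ] [[ 0.6081 -0.07    0.04  ]]
lugs at 34 [[0.6106, -0.0943, 0.034], [0.6326, -0.0616, 0.034]]
near edge [[0.5466, -0.1831, 0.008], [0.5502, -0.0467, 0.008]] right edge [[0.5741, -0.0177, 0.008], [0.6332, -0.0177, 0.008]]
```

>>> play_rows:
  increments:
    - [[-4.2, -1.7, 10], [0, 0, 0], 1]
    - [[0, 0, 20], [0, 0, 0], 1]
    - [[0, 0, 15], [0, 0, 0], 1]
    - [[0, 0, 4], [0, 0, 0], 1]
    - [[0, 0, 0], [0, 0, 0], 1]
    - [[0, 0, 0], [0, 0, 0], 1]

```text
clock: 9.45
ee_pos: [0.6248, -0.032, 0.0489]
tcp_rot: [0.001, 3.141, 0.0]
wrist_force: [-0.1, -0.2, -0.9]
width: 0.167
grasp_force: 30.0
```

Run:
```python
from h import *
plan(623,-31.5,18,90)
c=grab("wrist");np.savez("pics/w6.npz",img=c["img"],K=c["K"],T=c["T"])
arc(c,(60,150,350,305),(15,55,40),(35,255,255),.0562,(616,-75))
cv2.imwrite("pics/w6c.png",cv2.resize(c["img"][100:320,60:380,::-1],None,fx=2,fy=2))
```

```text
turn [ 0.    0.01 -0.02] shift [ 1.8  0.5 30.9] | now [624.8 -32.   48.9] yaw 89.98 w 15.4 t 9.45 q [-0.17  0.7   1.44  0.    1.   -1.74]
arc [616.5 -72.9  51.2] res 0.66 44
```

View pics/w6c.png

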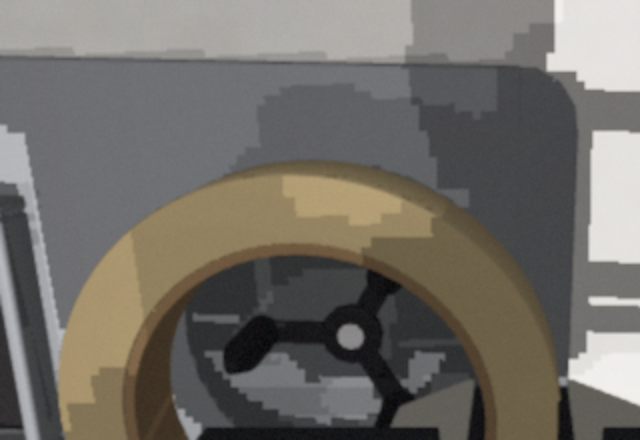

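The roll is above the lugs, with its hole over the post at crop (350,336) and the left lug top at crop (268,330). I check these numerically.

Run:
```python
from h import *
c=load("w6")
print("post",ray(c,[(235,268)],.012).round(4),"lug -90 top",ray(c,[(193,264)],.034).round(4))
print("near",ray(c,[(70,128.5),(290,133)],.008).round(4).tolist(),"edge",ray(c,[(348,165),(347,250)],.008).round(4).tolist())
```

```text
post [[ 0.6174 -0.075   0.012 ]] lug -90 top [[ 0.607  -0.0891  0.034 ]]
near [[0.5481, -0.1496, 0.008], [0.5503, -0.0453, 0.008]] edge [[0.5654, -0.0174, 0.008], [0.609, -0.0171, 0.008]]
```

>>> play_rows:
  increments:
    - [[0, -1.5, 8], [0, 0, 0], 1]
    - [[0, 0, 10], [0, 0, 0], 1]
    - [[0, 0, 7], [0, 0, 0], 1]
    - [[0, 0, 4], [0, 0, 0], 1]
    - [[0, 0, 1.5], [0, 0, 0], 1]
    - [[0, 0, 0], [0, 0, 0], 1]
    - [[0, 0, 0], [0, 0, 0], 1]

```text
clock: 10.08
ee_pos: [0.6243, -0.0335, 0.0183]
tcp_rot: [-0.001, -3.141, -0.0]
wrist_force: [-2.6, 0.5, 4.6]
width: 0.168
grasp_force: 30.0
```

>>> play_rows:
  increments:
    - [[0, 0, 0], [0, 0, 0], 0.75]
    - [[0, 0, 0], [0, 0, 0], 0.75]
    - [[0, 0, 0], [0, 0, 0], 0.75]
    - [[0, 0, -5], [0, 0, 0], 0.75]
    - [[0, 0, -15], [0, 0, 0], 0.75]
    - [[0, 0, -30], [0, 0, 0], 0.75]
    - [[0, 0, -35], [0, 0, 0], 0.75]
    - [[0, 0, -35], [0, 0, 0], 0.6]

```text
clock: 10.75
ee_pos: [0.6243, -0.0336, 0.1393]
tcp_rot: [-0.001, -3.14, -0.0]
wrist_force: [0.5, -0.2, -0.1]
width: 0.286
grasp_force: 0.0
```

Run:
```python
from h import *
plan(439,142,160,90);plan(439,142,160,65)
c=load("w4");H=hsv(c)
# stamp in w4: base vs handle
m=cv2.inRange(H,(0,90,20),(16,255,255));m[:,:420]=0;m[:,520:]=0;m[:200]=0;m[305:]=0
q=max(cv2.findContours(m,cv2.RETR_EXTERNAL,cv2.CHAIN_APPROX_NONE)[0],key=cv2.contourArea)
print(cv2.boundingRect(q))
cv2.imwrite("pics/s.png",cv2.resize(c["img"][200:310,410:520,::-1],None,fx=5,fy=5))
```

```text
turn [ 0.02 -0.07 -0.04] shift [185.3 175.6 -20.7] | now [624.3 -33.6 139.3] yaw 89.96 w 26.3 t 10.75 q [-0.18  0.6   1.35  0.    1.19 -1.75]
turn [ 0.   -0.07 24.96] shift [242.2  80.8 -20.7] | now [624.3 -33.6 139.3] yaw 89.96 w 26.3 t 10.75 q [-0.18  0.6   1.35  0.    1.19 -1.75]
(429, 218, 81, 83)
```

View pics/s.png

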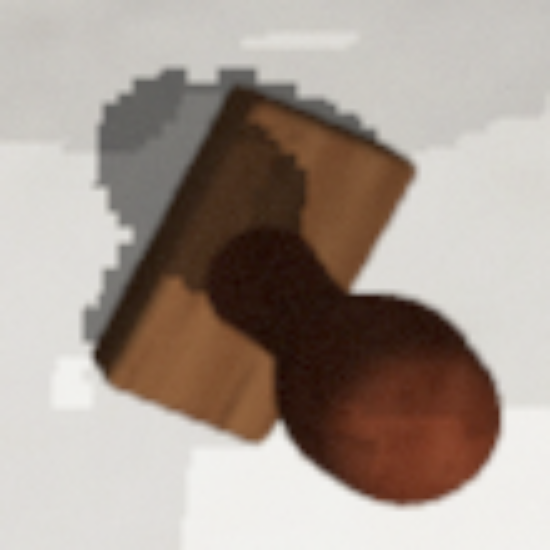

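The close-up shows the base's top-face corners at crop (250,98), (412,168), (262,440) and (115,378). The knob is at (400,400), leaning away from the camera.

Run:
```python
from h import *
c=load("w4")
q=np.array([(250,98),(412,168),(262,440),(115,378)])/5+[410,200]
p=ray(c,q,.012)[:,:2]*1000;print(p.round(1).tolist(),p.mean(0).round(1))
for i in range(4):
    d=p[(i+1)%4]-p[i];print(np.hypot(*d).round(1),np.degrees(np.arctan2(d[1],d[0])).round(1))
print("knob",ray(c,np.array([(395,400)])/5+[410,200],.056).round(4))
```

```text
[[411.2, 137.0], [421.1, 160.3], [461.7, 143.8], [452.1, 121.9]] [436.5 140.7]
25.3 66.8
43.8 -22.2
23.9 -113.7
43.6 159.7
knob [[0.4373 0.1423 0.056 ]]
```

>>> play_rows:
  increments:
    - [[0, 0, 0], [0, 0, 5.75], 0.45]
    - [[0, 0, 0], [0, 0, 5.75], 0.45]
    - [[0, 0, 0], [0, 0, 5.75], 0.45]
    - [[0, 0, 0], [0, 0, 5.75], 0.45]
    - [[20, 7.4, 0], [0, 0, 0], 0.45]
    - [[30, 11, 0], [0, 0, 0], 0.45]
    - [[30, 11, 0], [0, 0, 0], 0.45]
    - [[30, 11, 0], [0, 0, 0], 0.45]

```text
clock: 11.42
ee_pos: [0.5384, 0.0471, 0.1383]
tcp_rot: [0.628, 3.078, 0.0]
wrist_force: [0.2, 0.7, 0.6]
width: 0.547
grasp_force: 0.0
```

>>> play_rows:
  increments:
    - [[30, 11, 0], [0, 0, 0], 0.45]
    - [[30, 11, 0], [0, 0, 0], 0.45]
    - [[30, 11, 0], [0, 0, 0], 0.45]
    - [[25, 9, 0], [0, 0, 0], 0.45]
    - [[15, 6, 0], [0, 0, 0], 0.45]
    - [[0, 0, 0], [0, 0, 0], 0.45]
    - [[0, 0, 0], [0, 0, 0], 0.45]
    - [[0, 0, 0], [0, 0, 0], 0.45]

```text
clock: 12.08
ee_pos: [0.4395, 0.1413, 0.1386]
tcp_rot: [0.627, 3.077, 0.0]
wrist_force: [-0.1, 0.5, 0.3]
width: 0.553
grasp_force: 0.0
```

Run:
```python
from h import *
plan(438,141.5,34,67)
c=grab("wrist");np.savez("pics/w7.npz",img=c["img"],K=c["K"],T=c["T"])
b=proj(c,[[.438,.1415,.012],[.438,.1415,.056]]);print(b.round(0))
t=grab("top")
cv2.imwrite("pics/m7.png",np.hstack([c["img"][60:360,170:570],cv2.resize(t["img"][190:265,300:400],(400,300))])[:,:,::-1])
```

```text
turn [ 0.03  0.08 -0.03] shift [  1.5  -0.4 104.6] | now [439.5 141.3 138.6] yaw 66.97 w 50.9 t 12.08 q [ 0.14  0.33  1.82 -0.    0.99 -1.02]
[[319. 232.]
 [318. 251.]]
```

View pics/m7.png

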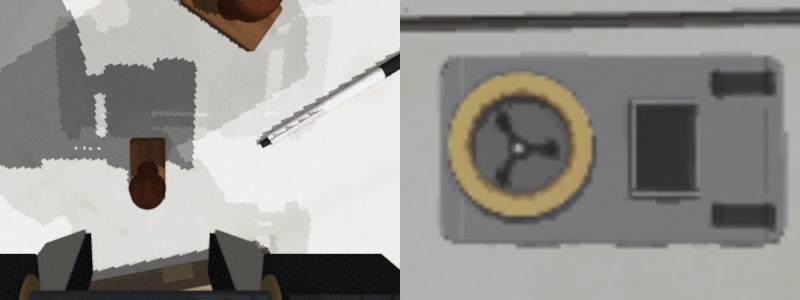

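The roll sits centred over the lugs (right half). The stamp's base is aligned with the tool, and its knob is at full px (317,247), about 2 mm off the prediction.

>>> play_rows:
  increments:
    - [[3.5, -0.4, 10], [0, 0, 0], 0.45]
    - [[0, 0, 25], [0, 0, 0], 0.45]
    - [[0, 0, 30], [0, 0, 0], 0.45]
    - [[0, 0, 25], [0, 0, 0], 0.45]
    - [[0, 0, 10], [0, 0, 0], 0.45]
    - [[0, 0, 5], [0, 0, 0], 0.45]
    - [[0, 0, 0], [0, 0, 0], 0.45]

```text
clock: 12.77
ee_pos: [0.4351, 0.142, 0.0322]
tcp_rot: [-0.629, -3.076, 0.001]
wrist_force: [0.1, 0.0, 0.4]
width: 0.549
grasp_force: 0.0
```

>>> play_rows:
  increments:
    - [[0, 0, 0], [0, 0, 0], 1]
    - [[0, 0, 0], [0, 0, 0], 1]
    - [[0, 0, 0], [0, 0, 0], 1]
    - [[0, 0, 0], [0, 0, 0], 1]
    - [[0, 0, 0], [0, 0, 0], 1]
    - [[0, 0, 0], [0, 0, 0], 1]
    - [[0, 0, 0], [0, 0, 0], 1]

```text
clock: 13.35
ee_pos: [0.4355, 0.1426, 0.0337]
tcp_rot: [0.627, 3.077, 0.0]
wrist_force: [-0.7, -2.0, 5.4]
width: 0.235
grasp_force: 30.0
```

>>> play_rows:
  increments:
    - [[0, 0, -8], [0, 0, 0], 1]
    - [[0, 0, -20], [0, 0, 0], 1]
    - [[0, 0, -26], [0, 0, 0], 1]
    - [[0, 0, -26], [0, 0, 0], 1]
    - [[0, 0, 0], [0, 0, -5.75], 1]
    - [[0, 0, 0], [0, 0, -5.75], 1]
    - [[0, 0, 0], [0, 0, -5.75], 1]
    - [[0, 0, 0], [0, 0, -5.75], 1]

```text
clock: 14.02
ee_pos: [0.4349, 0.1427, 0.1138]
tcp_rot: [-0.007, 3.141, 0.0]
wrist_force: [-0.1, 0.7, -0.3]
width: 0.234
grasp_force: 30.0
```

>>> play_rows:
  increments:
    - [[-8, -14, 0], [0, 0, 0], 1]
    - [[-16, -29, 0], [0, 0, 0], 1]
    - [[-16, -29, 0], [0, 0, 0], 1]
    - [[-16, -29, 0], [0, 0, 0], 1]
    - [[-16, -29, 0], [0, 0, 0], 1]
    - [[-16, -29, 0], [0, 0, 0], 1]
    - [[-16, -29, 0], [0, 0, 0], 1]
    - [[-16, -29, 0], [0, 0, 0], 1]

```text
clock: 14.68
ee_pos: [0.5554, -0.0758, 0.1136]
tcp_rot: [-0.001, -3.141, -0.001]
wrist_force: [1.0, 0.1, -0.2]
width: 0.235
grasp_force: 30.0
```

>>> play_rows:
  increments:
    - [[-16, -29, 0], [0, 0, 0], 1]
    - [[-16, -29, 0], [0, 0, 0], 1]
    - [[-16, -26, 0], [0, 0, 0], 1]
    - [[-10, -16, 0], [0, 0, 0], 1]
    - [[-3, -5, 0], [0, 0, 0], 1]
    - [[0, 0, 0], [0, 0, 0], 1]
    - [[0, 0, 0], [0, 0, 0], 1]
    - [[0, 0, 0], [0, 0, 0], 1]

```text
clock: 15.35
ee_pos: [0.6152, -0.178, 0.1132]
tcp_rot: [0.001, -3.141, -0.002]
wrist_force: [-0.2, 0.2, -1.4]
width: 0.234
grasp_force: 30.0
```

Run:
```python
from h import *
plan(616.5,-179.8,42,90)
c=grab("wrist");save(c,"w8");np.savez("pics/w8.npz",img=c["img"],K=c["K"],T=c["T"])
```

```text
turn [ 0.05 -0.06  0.02] shift [-1.3 -1.8 71.2] | now [ 615.2 -178.   113.2] yaw 90.02 w 21.5 t 15.35 q [-0.4   0.65  1.33  0.    1.16 -1.97]
```

View pics/w8.png

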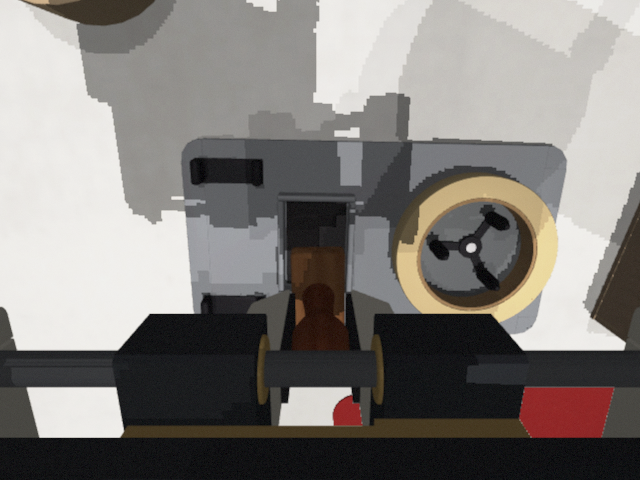

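The stamp hangs upright. Its base near edge spans (291,249) to (345,249), and the well's near wall is at v≈198 from u 283 to 351. The roll is seated round all three lugs. I check the offsets.

Run:
```python
from h import *
c=load("w8")
p=ray(c,[(291,249),(345,249)],.0915)[:,:2]*1000;print("base",p.round(1).tolist(),"centre",(p.mean(0)+[23,0]).round(1))
p=ray(c,[(279,197),(355,197)],.020)[:,:2]*1000;print("well rim outer",p.round(1).tolist())
p=ray(c,[(285,203),(349,203)],.020)[:,:2]*1000;print("well rim inner",p.round(1).tolist(), "centre",(p.mean(0)+[31,0]).round(1))
print("near",ray(c,[(200,141),(540,145)],.008).round(4).tolist())
```

```text
base [[592.5, -190.6], [592.5, -165.3]] centre [ 615.5 -178. ]
well rim outer [[581.5, -202.8], [581.5, -154.9]]
well rim inner [[585.3, -199.1], [585.4, -158.6]] centre [ 616.3 -178.8]
near [[0.5479, -0.253, 0.008], [0.5504, -0.037, 0.008]]
```

>>> play_rows:
  increments:
    - [[-1, -1, 10], [0, 0, 0], 1]
    - [[0, 0, 20], [0, 0, 0], 1]
    - [[0, 0, 18], [0, 0, 0], 1]
    - [[0, 0, 12], [0, 0, 0], 1]
    - [[0, 0, 6], [0, 0, 0], 1]
    - [[0, 0, 4], [0, 0, 0], 1]
    - [[0, 0, 1.5], [0, 0, 0], 1]
    - [[0, 0, 0], [0, 0, 0], 1]

```text
clock: 16.07
ee_pos: [0.6173, -0.1806, 0.0423]
tcp_rot: [0.001, 3.141, -0.0]
wrist_force: [0.8, -0.4, -0.1]
width: 0.234
grasp_force: 30.0
```

>>> play_rows:
  increments:
    - [[0, 0, 0], [0, 0, 0], 1]
    - [[0, 0, 0], [0, 0, 0], 1]

```text
clock: 16.23
ee_pos: [0.6173, -0.1807, 0.0424]
tcp_rot: [0.001, 3.14, -0.001]
wrist_force: [-0.7, 0.2, 0.1]
width: 0.235
grasp_force: 30.0
```

>>> play_rows:
  increments:
    - [[0, 0, 1], [0, 0, 0], 1]
    - [[0, 0, 0], [0, 0, 0], 0.5]
    - [[0, 0, 0], [0, 0, 0], 0.5]
    - [[0, 0, 0], [0, 0, 0], 0.5]
    - [[0, 0, 0], [0, 0, 0], 0.5]
    - [[0, 0, -10], [0, 0, 0], 0.5]
    - [[0, 0, -30], [0, 0, 0], 0.5]
    - [[0, 0, -38], [0, 0, 0], 0.5]

```text
clock: 16.9
ee_pos: [0.6151, -0.1798, 0.1172]
tcp_rot: [-0.001, -3.136, -0.004]
wrist_force: [0.2, -1.0, 0.7]
width: 0.5
grasp_force: 0.0
```

>>> play_rows:
  increments:
    - [[0, 0, -10], [0, 0, 4], 0.6]
    - [[0, 0, 0], [0, 0, 7], 0.6]
    - [[0, 0, 0], [0, 0, 7], 0.6]
    - [[0, 0, 0], [0, 0, 7], 0.6]
    - [[0, 0, 0], [0, 0, 7], 0.6]
    - [[0, 0, 0], [0, 0, 7], 0.6]
    - [[0, 0, 0], [0, 0, 7], 0.6]
    - [[0, 0, 0], [0, 0, 7], 0.6]

```text
clock: 17.57
ee_pos: [0.617, -0.1805, 0.1295]
tcp_rot: [1.411, 2.806, 0.0]
wrist_force: [-0.2, -0.8, 1.0]
width: 0.399
grasp_force: 0.0
```

>>> play_rows:
  increments:
    - [[0, 0, 0], [0, 0, 7], 0.6]
    - [[0, 0, 0], [0, 0, 7], 0.6]
    - [[0, 0, 0], [0, 0, 7], 0.6]
    - [[0, 0, 0], [0, 0, 7], 0.6]
    - [[0, 0, 0], [0, 0, 7], 0.6]
    - [[0, 0, 0], [0, 0, 2], 0.6]
    - [[4, -20, 0], [0, 0, 0], 0.6]
    - [[8, -34, 0], [0, 0, 0], 0.6]

```text
clock: 18.23
ee_pos: [0.5644, -0.1691, 0.129]
tcp_rot: [2.22, 2.219, 0.002]
wrist_force: [-0.6, 0.2, -0.4]
width: 0.399
grasp_force: 0.0
```

>>> play_rows:
  increments:
    - [[8, -34, 0], [0, 0, 0], 0.6]
    - [[8, -34, 0], [0, 0, 0], 0.6]
    - [[8, -34, 0], [0, 0, 0], 0.6]
    - [[7, -29, 0], [0, 0, 0], 0.6]
    - [[0, 0, 0], [0, 0, 0], 0.6]
    - [[0, 0, 0], [0, 0, 0], 0.6]
    - [[0, 0, 0], [0, 0, 0], 0.6]

```text
clock: 18.82
ee_pos: [0.4333, -0.138, 0.1297]
tcp_rot: [2.22, 2.219, 0.002]
wrist_force: [0.8, 0.0, -0.4]
width: 0.395
grasp_force: 0.0
```

Run:
```python
from h import *
plan(431.7,-137.6,6,0)
c=grab("wrist");np.savez("pics/w9.npz",img=c["img"],K=c["K"],T=c["T"]);t=grab("top")
print(proj(c,[[.4317,-.0726,.012],[.4317,-.2026,.012]]).round(0))
cv2.imwrite("pics/m9.png",np.hstack([cv2.resize(c["img"],(480,360)),cv2.resize(t["img"][190:265,325:390],(312,360))])[:,:,::-1])
```

```text
turn [ 0.16  0.07 -0.05] shift [  0.4  -1.6 123.7] | now [ 433.3 -138.   129.7] yaw -0.05 w 36.4 t 18.82 q [-0.48  0.33  1.85  0.    0.96 -0.48]
[[318. 143.]
 [319. 319.]]
```

View pics/m9.png

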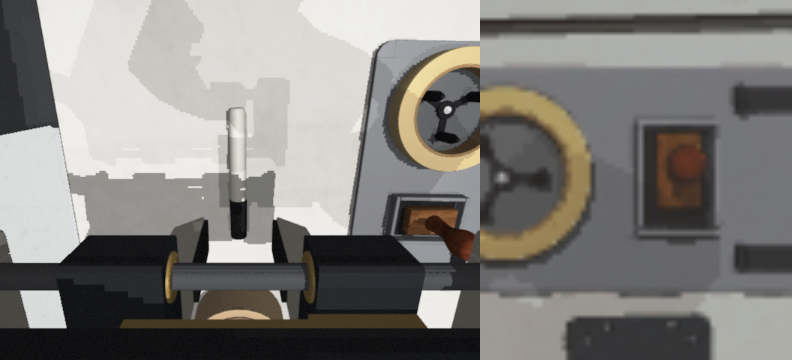

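The stamp stands upright in its well. The marker lies centred under the open fingers, from full px (315,143) to (318,317), matching the prediction within 2 mm.

>>> play_rows:
  increments:
    - [[0.4, -2, 15], [0, 0, 0], 0.6]
    - [[0, 0, 30], [0, 0, 0], 0.6]
    - [[0, 0, 30], [0, 0, 0], 0.6]
    - [[0, 0, 25], [0, 0, 0], 0.6]
    - [[0, 0, 15], [0, 0, 0], 0.6]
    - [[0, 0, 6], [0, 0, 0], 0.6]
    - [[0, 0, 3], [0, 0, 0], 0.6]
    - [[0, 0, 0], [0, 0, 0], 0.6]

```text
clock: 19.58
ee_pos: [0.4305, -0.1372, 0.0045]
tcp_rot: [-2.222, -2.221, -0.0]
wrist_force: [0.0, -0.1, 0.5]
width: 0.399
grasp_force: 0.0
```

>>> play_rows:
  increments:
    - [[0, 0, 0], [0, 0, 0], 1]
    - [[0, 0, 0], [0, 0, 0], 1]
    - [[0, 0, 0], [0, 0, 0], 1]
    - [[0, 0, 0], [0, 0, 0], 1]
    - [[0, 0, 0], [0, 0, 0], 1]
    - [[0, 0, 0], [0, 0, 0], 1]

```text
clock: 20.08
ee_pos: [0.4305, -0.1372, 0.0054]
tcp_rot: [2.221, 2.22, 0.001]
wrist_force: [0.1, 0.8, 7.5]
width: 0.16
grasp_force: 30.0
```

>>> play_rows:
  increments:
    - [[0, 0, -8], [0, 0, 0], 1]
    - [[0, 0, -25], [0, 0, 0], 1]
    - [[0, 0, -36], [0, 0, 0], 1]
    - [[0, 0, -36], [0, 0, 0], 1]
    - [[0, 0, 0], [0, 0, -7], 1]
    - [[0, 0, 0], [0, 0, -7], 1]
    - [[0, 0, 0], [0, 0, -7], 1]
    - [[0, 0, 0], [0, 0, -7], 1]

```text
clock: 20.75
ee_pos: [0.4298, -0.1369, 0.1104]
tcp_rot: [1.61, 2.697, 0.0]
wrist_force: [-0.3, -0.4, 0.3]
width: 0.159
grasp_force: 30.0
```

>>> play_rows:
  increments:
    - [[0, 0, 0], [0, 0, -7], 1]
    - [[0, 0, 0], [0, 0, -7], 1]
    - [[0, 0, 0], [0, 0, -7], 1]
    - [[0, 0, 0], [0, 0, -7], 1]
    - [[0, 0, 0], [0, 0, -7], 1]
    - [[0, 0, 0], [0, 0, -7], 1]
    - [[0, 0, 0], [0, 0, -7], 1]
    - [[0, 0, 0], [0, 0, -7], 1]

```text
clock: 21.42
ee_pos: [0.4296, -0.1369, 0.1101]
tcp_rot: [-0.156, -3.137, -0.0]
wrist_force: [0.1, 0.3, 0.0]
width: 0.16
grasp_force: 30.0
```

>>> play_rows:
  increments:
    - [[0, 0, 0], [0, 0, -6], 1]
    - [[-15, -8, 0], [0, 0, 0], 1]
    - [[-30, -16, 0], [0, 0, 0], 1]
    - [[-30, -16, 0], [0, 0, 0], 1]
    - [[-30, -16, 0], [0, 0, 0], 1]
    - [[-30, -16, 0], [0, 0, 0], 1]
    - [[-30, -16, 0], [0, 0, 0], 1]
    - [[-20, -13, 0], [0, 0, 0], 1]

```text
clock: 22.08
ee_pos: [0.6168, -0.239, 0.11]
tcp_rot: [0.001, 3.141, -0.0]
wrist_force: [0.1, 0.7, 0.1]
width: 0.156
grasp_force: 30.0
```

>>> play_rows:
  increments:
    - [[0, 0, 0], [0, 0, 0], 1]
    - [[0, 0, 0], [0, 0, 0], 1]
    - [[0, 0, 0], [0, 0, 0], 1]
    - [[0, 0, 0], [0, 0, 0], 1]

```text
clock: 22.42
ee_pos: [0.6139, -0.2374, 0.1099]
tcp_rot: [-0.001, -3.141, -0.001]
wrist_force: [-1.0, 0.7, -0.2]
width: 0.157
grasp_force: 30.0
```

Run:
```python
from h import *
plan(615.9,-238.5,17.4,89.3)
c=grab("wrist");save(c,"w10");np.savez("pics/w10.npz",img=c["img"],K=c["K"],T=c["T"])
```

```text
turn [ 0.04 -0.06  0.68] shift [-2.1 -1.1 92.5] | now [ 613.9 -237.4  109.9] yaw 89.98 w 14.4 t 22.42 q [-0.49  0.69  1.27  0.    1.18 -2.06]
```

View pics/w10.png

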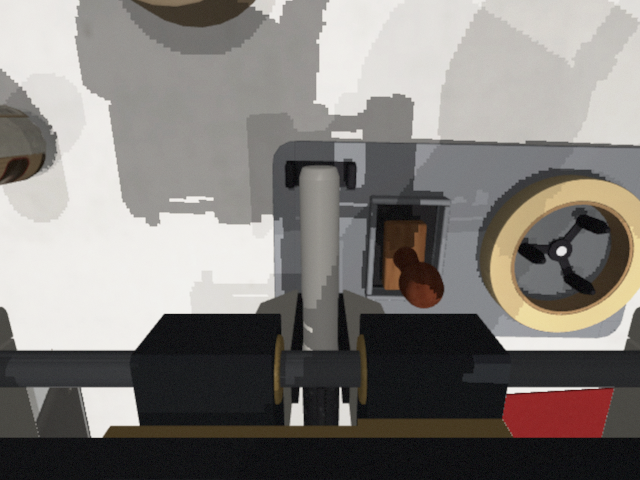

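The marker is held along the organiser's x, with its near end at (320,166). The near fork's prongs are at (290,175) and (351,175). The stamp stands upright in its well at (405,255).

Run:
```python
from h import *
c=load("w10")
print("marker end",ray(c,[(320,168)],.113).round(4),"axis far",ray(c,[(321,300)],.118).round(4))
print("prongs",ray(c,[(291,163),(350,163),(291,187),(350,187)],.020).round(4).tolist())
```

```text
marker end [[ 0.5505 -0.2364  0.113 ]] axis far [[ 0.6032 -0.2361  0.118 ]]
prongs [[0.5586, -0.2539, 0.02], [0.5587, -0.2181, 0.02], [0.5732, -0.2543, 0.02], [0.5733, -0.2178, 0.02]]
```

>>> play_rows:
  increments:
    - [[-1, -1.2, 12], [0, 0, 0.7], 1]
    - [[0, 0, 25], [0, 0, 0], 1]
    - [[0, 0, 25], [0, 0, 0], 1]
    - [[0, 0, 15], [0, 0, 0], 1]
    - [[0, 0, 10], [0, 0, 0], 1]
    - [[0, 0, 4], [0, 0, 0], 1]
    - [[0, 0, 0], [0, 0, 0], 1]
    - [[0, 0, 0], [0, 0, 0], 1]

```text
clock: 23.13
ee_pos: [0.6163, -0.2395, 0.0195]
tcp_rot: [0.02, 3.14, -0.001]
wrist_force: [0.3, -0.7, -0.1]
width: 0.16
grasp_force: 30.0
```

>>> play_rows:
  increments:
    - [[0, 1, 2], [0, 0, 0], 1]
    - [[0, 0, 0], [0, 0, 0], 1]
    - [[0, 0, 0], [0, 0, 0], 0.76]
    - [[0, 0, 0], [0, 0, 0], 0.76]
    - [[0, 0, 0], [0, 0, 0], 0.76]
    - [[0, 0, 0], [0, 0, 0], 0.76]
    - [[0, 0, -5], [0, 0, 0], 0.76]
    - [[0, 0, -20], [0, 0, 0], 0.76]

```text
clock: 23.8
ee_pos: [0.6139, -0.2373, 0.039]
tcp_rot: [-0.02, -3.136, -0.005]
wrist_force: [0.0, 0.3, 0.8]
width: 0.238
grasp_force: 0.0
```

>>> play_rows:
  increments:
    - [[0, 0, -35], [0, 0, 0], 0.76]
    - [[0, 0, -40], [0, 0, 0], 0.76]
    - [[15, 0, -40], [0, 0, 0], 0.76]
    - [[30, 0, -20], [0, 0, 0], 0.76]
    - [[30, 0, 0], [0, 0, 0], 0.76]
    - [[0, 0, 0], [0, 0, 0], 0.76]
    - [[0, 0, 0], [0, 0, 0], 0.76]
    - [[0, 0, 0], [0, 0, 0], 0.76]

```text
clock: 24.47
ee_pos: [0.5418, -0.2376, 0.1761]
tcp_rot: [0.021, 3.14, -0.0]
wrist_force: [0.9, -0.9, 0.1]
width: 0.238
grasp_force: 0.0
```

Run:
```python
from h import *
plan(540,-238,170,90)
c=grab("wrist");t=grab("side")
cv2.imwrite("pics/m11.png",np.hstack([c["img"][60:360,200:600],cv2.resize(t["img"][180:330,230:430],(400,300))])[:,:,::-1])
```

```text
turn [-0.02  0.07 -0.75] shift [ 1.8 -0.4  6.1] | now [ 541.8 -237.6  176.1] yaw 89.25 w 21.9 t 24.47 q [-0.54  0.5   1.41  0.    1.23 -2.1 ]
```

View pics/m11.png

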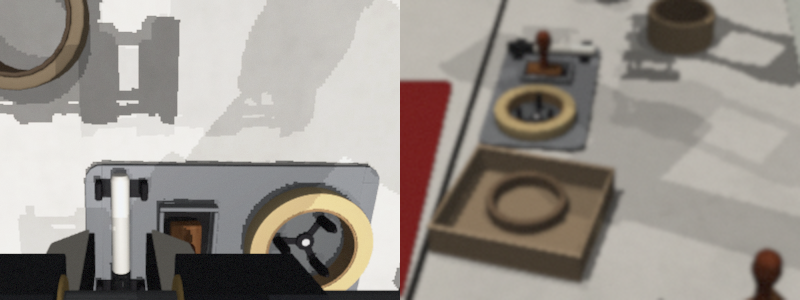

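All four items are in place: the marker lies in both forks, the stamp stands in its well, the roll is round the lugs and the core lies flat in the carton. I'm handing the job in.

```bash
python3 -c "
from bench import order
print(order.close_job())"
```

```text
the job is handed in; nothing more can be done
None
```

The job is handed in at about 25 s: the empty core went flat in the carton first, then the narrow roll went onto the hub, the stamp upright in its well and the marker into its cradle; I did not handle the look-alikes or bystanders.

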